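Fit the keyed spindle to the film winder

TASK

Get the film winder ready: on its key panel press the square key, then the narrow bar-shaped key, then the round key, one at a time and each fully down. Then take the spindle with the bar-shaped grip out of the rack and push its shaft into the winder's hub, turning it until its key slips into the keyway, and keep pushing against the spring until the collar is flush on the hub. Finish while still holding the spindle by its grip and pressing it fully home (do not let go), and leave everything else where it is.

Things in the scene. Friction and masses are not known exactly. Their poses are not given: they have to be found in the camera images.
- square_key (a joint): travel of the square key, m: 0 up, 0.005 fully down; a spring pushes it up (1 N to start, 5 N fully down). The three keys are white plastic, on a flat grey panel 85 x 190 mm, 20 mm high, in one row with 56 mm between centres; the order in the row varies
- square_key_top (a point): centre of the top of the square key (cap 26 x 26 mm, 36 mm above the table when up); its z points up
- bar_key (a joint): travel of the bar-shaped key, same springs and values
- bar_key_top (a point): centre of the top of the bar-shaped key (cap 34 x 12 mm, long along its x, across the row), 36 mm above the table when up
- round_key (a joint): travel of the round key, same springs and values
- round_key_top (a point): centre of the top of the round key (cap 26 mm diameter), 36 mm above the table when up
- spindle: keyed spindle, loose, 0.18 to 0.28 kg, upright in one of the two wells of the wooden rack; the well's rim, 56 mm above the table, carries its collar. Origin: centre of the underside of the steel collar (44 mm diameter, 4 mm thick); z up along the shaft; x to the side of the key. Lift it straight up by at least 52 mm to clear the well (35 mm wide inside)
- spindle_grip (a point): centre of the spindle's black bar grip, 23 mm above the collar's underside, axes as the spindle. The bar is 46 mm long along x, 16 mm thick along y (pinch it across y) and stands 4 to 38 mm above the collar's underside. A 6 mm wide pointer tab on the collar's rim, to 31 mm from the axis, shows the +x side
- spindle_tip (a point): centre of the shaft's lower end, axes as the spindle. Steel shaft 20 mm diameter, 50 mm long below the collar, its last 6 mm tapering to 12 mm. The key is a rib on the +x side, 6 mm wide, reaching 15 mm from the axis, from 1 to 30 mm below the collar's underside, hidden in the rack
- hub: the winder's aluminium hub, 62 mm diameter and high, fixed (does not turn), on a black platter (170 mm diameter) on a grey deck 240 x 240 mm, 45 mm high, with two 39 mm posts on its far corners. Origin: centre of its underside; z up; x to the keyway, an 8 mm wide slot to 17.5 mm from the axis, along the whole 22 mm bore and open at the flat top, 107 mm above the table
- bore_mouth (a point): centre of the bore at the hub's flat top, axes as the hub (x to the keyway). The unkeyed first 20 mm of the shaft goes in at any angle, then the key lies on the flat top until turned over the keyway. Fully home, the collar's underside centre is at this point and the two x axes agree
- plunger (a joint): travel of the spring plunger in the bore, m: 0 with its top 42 mm below the hub's flat top, growing as it is pushed down, 0.008 with the spindle fully home (stop at 0.010). It pushes up with 3 N at 0 and 10 N at 0.008, and lifts the spindle out again by 8 mm if let go
- plain_spindle: bystander: a like spindle without key, with a round knob (34 mm diameter, 34 mm high) in the rack's other well, 120 mm away; loose; origin as the keyed spindle's
- loupe: bystander: black loupe, 42 mm diameter, 45 mm high, loose; origin centre of its underside
- film_core: bystander: grey plastic ring, 50 mm diameter, 18 mm high, loose; origin centre of its underside
- tape_roll: bystander: pale roll of tape, 72 mm diameter, 20 mm high, loose; origin centre of its underside
- mug: bystander: white mug, 80 mm diameter, 92 mm high, loose; origin centre of its underside
- film_can: bystander: flat steel can, 132 mm diameter, 22 mm high, loose; origin centre of its underside
- stapler_box: bystander: cardboard box 60 x 90 x 35 mm, loose; origin centre of its underside

How it is judged:
On the way, in this order (a step that is already met when the one before it is completed fails the run):
1. the square key is pressed, alone (value of joint square_key above 0.0035 m and value of joint each of bar_key, round_key below 0.0015 m), for 0.05 s.
2. then the bar-shaped key is pressed, alone (value of joint bar_key above 0.0035 m and value of joint each of square_key, round_key below 0.0015 m), for 0.05 s.
3. then the round key is pressed, alone (value of joint round_key above 0.0035 m and value of joint each of square_key, bar_key below 0.0015 m), for 0.05 s.
4. then the spindle's shaft is in the bore, at least 10 mm deep (z of spindle_tip in the frame of bore_mouth below -0.01 m and horizontal distance between spindle_tip and bore_mouth below 0.004 m), for 0.1 s.
At the end, for the whole second after the job is handed in: Keyed spindle home in the hub: collar within 2 mm of the flat top, axis within 3 mm, upright within 0.06 rad, keyed x axes within 0.15 rad, plunger down over 5.5 mm; still held at its bar grip (grasp point within 27 mm, over 2 N), at rest; all three keys up (z of spindle in the frame of bore_mouth below 0.002 m and horizontal distance between spindle and bore_mouth below 0.003 m and angle between the x axis of spindle and the x axis of hub, either way round below 0.15 rad and angle between spindle's own z axis and vertical below 0.06 rad and value of joint plunger above 0.0055 m and linear speed of spindle below 0.02 m/s and contact force between the fingers and spindle above 2 N and distance between the grasp point and spindle_grip below 0.027 m and value of joint each of square_key, bar_key, round_key below 0.0015 m); the arm keeps its last pose, push and grip.
It fails at once if another thing is shifted by more than 30 mm (distance of any of plain_spindle, loupe, film_core, tape_roll, mug, film_can, stapler_box from where it was at the start of the episode above 0.03 m).
It also fails if it takes over 67 s, if anything falls off the work surface, if the arm or the gripper's body presses on something with over 40 N, if the wrist force passes 120 N, or if a joint passes its speed limit or range.

ROBOT

A 6-joint arm with a two-finger parallel gripper is mounted at the origin on the work surface. World frame = base frame: x ahead of the robot, y to its left, z up, the work surface at z = 0. Lengths are in m, angles in rad, forces in N, time in s.
With the tool pointing down it reaches from about 0.3 to 0.875 m from the base axis. Payload 6.4 kg.
Tool frame: the origin (TCP) lies midway between the tips of the shut fingers; the grasp point (between the pads) lies 19 mm behind it; z points along the fingers, y is the line along which they close (so a half turn about z gives the same grasp; the last joint's range is limited). The gripper opens to 85 mm and grips with 20 to 120 N. Pads are 22 mm wide; open, the fingers measure 114 mm over their backs; the gripper's body (76 mm by 85 mm) begins 54 mm behind the grasp point. The pads swing forward as they close: fully open they stand 13 mm farther back than shut.
Start: joints at [0.95, 0.181, 1.607, -0, 1.354, -0.206], TCP at [0.232, 0.526, 0.231] pointing down, gripper open.
Joint ranges: [-2.99, 2.99], [-0.89, 2.07], [0.3, 2.58], [-1.14, 4.28], [0, 2.63], [-3.12, 3.12]. Speed limits (rad/s): [2.57, 2.57, 3.01, 3.14, 3.14, 3.14].

INTERFACE

Orientations are given as a unit quaternion [w, x, y, z].
In Python, from bench import status, camera, ctrl gives the robot as it stands. The module is installed in compiled form; this text tells all that it offers.
- The arm moves only by the shell command python3 -m handwheel 'ROWS'. ROWS is JSON, a list that holds one entry, the list of rows, each a list of 7 numbers: the opening, from -1 (shut) to 1 (fully open), then the shift along the tool's x, y, z in cm, then the turn, a rotation vector about the tool's x, y, z in degrees. A call has 1 to 10 rows; each row is the pose to reach, as a shift and turn from the pose commanded when the call began, along the tool's axes at that moment; what a row does not reach only later rows make up. A row lasts 1/8 s, in which the tool goes at most 62.5 mm and 10.7 degrees, less where a joint would pass 70% of its speed; a pose out of reach is approached as far as the arm can. A call with a gripper value outside its range is refused whole. The fingers move at their own pace and stop on an object; the grip force is fixed at half the most. Time passes only in rows, so rows that repeat a pose let the fingers close. It gives the time, the measured TCP pose, the force, the opening and the grip force at its end, in the units of the state.
- status.get_obs(): the state, without advancing time (a new reading comes with each control period).
- camera(name): name is "scene" or "top" or "wrist"; returns a dict with "frame" (420x560x3 uint8, blue, green, red), "depth" (420x560 float32, m along the optical axis (not along the pixel's ray), 0 where there is no reading), "fx", "fy", "cx", "cy" (pixels), "extrinsics" (4x4, takes a point from camera to world coordinates); the wrist camera has in their place "hand_eye" (4x4, takes a point from camera to tool coordinates, whose origin is the TCP and whose axes are the flange's). Camera axes: x right, y down, z forward; pixel columns grow to the right and rows downward; lengths in m; the calibration is good to about 2 mm. A picture is of the moment at which its call begins: read the wrist's pose just before it.
- ctrl.hand_in(): hands the job in; it is judged then, once.
The state is a dict: "time_s": time; "q": joint angles; "dq": joint speeds; "joint_efforts": joint torques, N m; "eef_pos": TCP position; "eef_rot": TCP orientation; "wrist_force": force on the tool from outside, world axes, zero at the start; "torque": the same for the moment, N m; "opening": opening from 0.0 (shut) to 1.0 (fully open); "grasp_force": force on a finger pad.
Only numpy, scipy, OpenCV 4.12 (cv2) and the standard library are available. Lean on these libraries where they do the work, as an engineer would, in place of code of your own. Each camera call takes 0.05 s, during which the arm holds its last target. There are 200 camera calls.

## Working session

There is one attempt and no reset: what is moved stays moved. The work goes in short steps, Python scripts to look and compute and a shell command to move; the robot and the scene stay as the last step left them, time stands still between calls to the robot, and variables do not carry over. Pictures are saved under pics/ and viewed, at most 10 in all, crops included, and the job is handed in when it is done.

```bash
mkdir -p pics; ls
cat > h.py <<'E'
import numpy as np, cv2
from bench import status, camera, ctrl
from scipy.spatial.transform import Rotation as R
def q2R(q): return R.from_quat([q[1],q[2],q[3],q[0]]).as_matrix()
def tool():
    o=status.get_obs(); T=np.eye(4); T[:3,:3]=q2R(o["eef_rot"]); T[:3,3]=o["eef_pos"]; return T
def shot(name):
    T=tool(); c=camera(name); c["T"]=c["extrinsics"] if name!="wrist" else T@np.array(c["hand_eye"]); return c
def cloud(c):
    d=c["depth"]; v,u=np.mgrid[:d.shape[0],:d.shape[1]]
    p=np.stack([(u-c["cx"])/c["fx"]*d,(v-c["cy"])/c["fy"]*d,d],-1)
    return p@c["T"][:3,:3].T+c["T"][:3,3]
def ray(c,uv,z):
    uv=np.atleast_2d(uv).astype(float)
    r=np.c_[(uv[:,0]-c["cx"])/c["fx"],(uv[:,1]-c["cy"])/c["fy"],np.ones(len(uv))]@c["T"][:3,:3].T
    o=c["T"][:3,3]; return o+r*((z-o[2])/r[:,2])[:,None]
def rel(T,p): # world point in tool axes, cm
    return (T[:3,:3].T@(np.array(p)-T[:3,3])*100).round(2)
E
python3 - <<'E'
from h import *
import pickle
o=status.get_obs(); print(o["time_s"],o["eef_pos"],o["eef_rot"],o["wrist_force"]); print(tool()[:3,:3].round(3))
for n in ["top","scene"]:
    c=shot(n); cv2.imwrite(f"pics/{n}0.png",c["frame"]); pickle.dump(c,open(n+".pkl","wb")); print(n,c["T"].round(3).tolist(),c["fx"])
E
```

```text
pics
0.0 [0.23138956 0.52577449 0.2303756 ] [-3.56977830e-04  2.05897153e-01  9.78573232e-01 -8.15020692e-04] [ 0.07768878 -0.29300576  0.12209093]
[[-0.915  0.403 -0.001]
 [ 0.403  0.915 -0.001]
 [ 0.    -0.002 -1.   ]]
top [[0.017, -0.997, 0.073, 0.372], [-1.0, -0.018, -0.01, 0.019], [0.011, -0.073, -0.997, 1.464], [0.0, 0.0, 0.0, 1.0]] 489.1053618143615
scene [[-0.854, 0.295, -0.428, 1.175], [0.52, 0.516, -0.681, 1.123], [0.02, -0.805, -0.594, 1.06], [0.0, 0.0, 0.0, 1.0]] 496.47960303356473
```

View pics/top0.png

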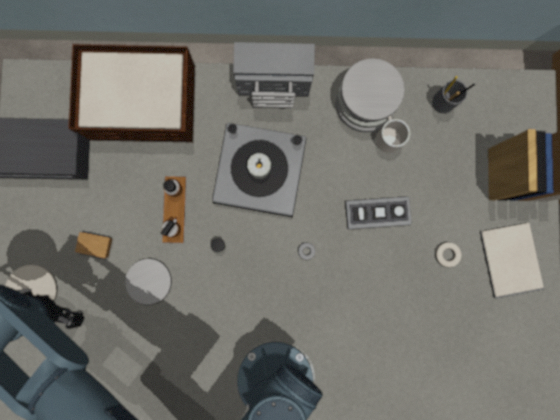

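View pics/scene0.png

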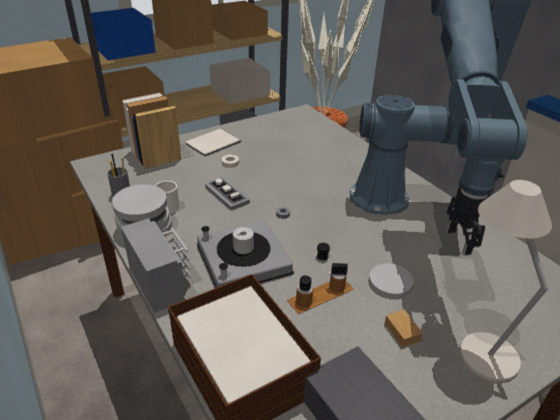

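The top view shows the key panel at about (378,212), with bar (361,214), square (380,212) and round (399,211). The hub is at (259,166). The rack is at (173,210), with the bar-grip spindle in its lower well (170,228) and the knob spindle above it (172,187).

Run:
```python
from h import *
import pickle
c=pickle.load(open("top.pkl","rb")); T=tool(); P=cloud(c)
for n,uv,z in [("bar",(361,214),.036),("square",(380,212),.036),("round",(399,211),.036),("hub",(259,166),.107),("spin",(170,228),.085),("plain",(172,187),.09)]:
    p=ray(c,uv,z)[0]; print(n,p.round(3),"depthpt",P[uv[1],uv[0]].round(3),"tool",rel(T,p))
f=shot("wrist"); print(np.array(f["hand_eye"]).round(3).tolist(),f["fx"])
```

```text
bar [ 0.489 -0.246  0.036] depthpt [ 0.49  -0.247  0.031] tool [-54.69 -60.19  19.52]
square [ 0.496 -0.302  0.036] depthpt [ 0.496 -0.301  0.04 ] tool [-57.58 -65.03  19.53]
round [ 0.5   -0.358  0.036] depthpt [ 0.5   -0.358  0.034] tool [-60.2  -69.99  19.53]
hub [0.613 0.054 0.107] depthpt [0.62  0.056 0.066] tool [-53.94 -27.74  12.37]
spin [0.436 0.302 0.085] depthpt [0.436 0.301 0.089] tool [-27.74 -12.22  14.56]
plain [0.552 0.299 0.09 ] depthpt [0.551 0.298 0.093] tool [-38.44  -7.82  14.05]
[[-0.0, -0.958, -0.288, 0.074], [1.0, -0.0, 0.0, 0.0], [-0.0, -0.288, 0.958, -0.142], [0.0, 0.0, 0.0, 1.0]] 351.4982035474908
```

```bash
python3 -m handwheel '[[[-1,-4,-4.5,0,0,0,0],[-1,-8,-9,0,0,0,0],[-1,-12,-13.5,0,0,0,0],[-1,-16,-18,0,0,0,0],[-1,-20,-22.5,0,0,0,0],[-1,-24,-27,0,0,0,0],[-1,-28,-31.5,0,0,0,0],[-1,-32,-36,0,0,0,0],[-1,-36,-40.5,0,0,0,0],[-1,-40,-45,0,0,0,0]]]'; python3 -m handwheel '[[[-1,-4,-4.5,1,0,0,0],[-1,-8,-9,3,0,0,0],[-1,-12,-13.5,5,0,0,0],[-1,-14,-18,7,0,0,0],[-1,-14.8,-20,9,0,0,0],[-1,-14.8,-20,9,0,0,0],[-1,-14.8,-20,9,0,0,0]]]'
python3 - <<'E'
from h import *
import pickle
T=tool(); print(T.round(4))
c=shot("wrist"); pickle.dump(c,open("k.pkl","wb")); cv2.imwrite("pics/k.png",c["frame"]); print(status.get_obs()["time_s"])
for p in [(.489,-.246,.036),(.496,-.302,.036),(.5,-.358,.036)]: print(rel(T,p))
E
```

```text
time_s: 1.4
eef_pos: [0.4166, -0.0488, 0.2314]
eef_rot: [0.0, 0.206, 0.979, 0.0]
wrist_force: [1.2, 0.7, 0.6]
opening: -0.004
grasp_force: 0.0
time_s: 2.28
eef_pos: [0.4713, -0.2888, 0.1415]
eef_rot: [-0.0, 0.206, 0.979, 0.0]
wrist_force: [0.7, -0.5, 0.1]
opening: 0.0
grasp_force: 0.0
[[-9.153e-01  4.028e-01 -1.000e-04  4.713e-01]
 [ 4.028e-01  9.153e-01  5.000e-04 -2.888e-01]
 [ 3.000e-04  4.000e-04 -1.000e+00  1.415e-01]
 [ 0.000e+00  0.000e+00  0.000e+00  1.000e+00]]
2.325
[ 0.1   4.62 10.55]
[-2.79 -0.22 10.55]
[-5.42 -5.18 10.55]
```

View pics/k.png

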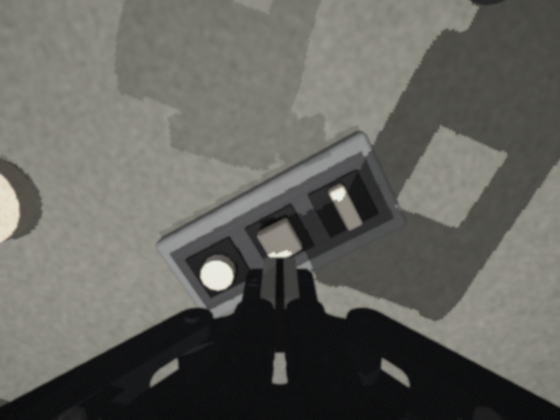

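The wrist view shows the round cap at (217,273), the square at (279,238) and the bar at (345,206). The shut fingertips are at about (279,262).

Run:
```python
from h import *
import pickle
c=pickle.load(open("k.pkl","rb")); T=tool()
g=cv2.cvtColor(c["frame"],cv2.COLOR_BGR2GRAY)
P=cloud(c)
m=((P[...,2]>.029)&(P[...,2]<.045)&(c["depth"]>0)).astype(np.uint8)
m[300:]=0
n,l,s,ce=cv2.connectedComponentsWithStats(m)
for i in range(1,n):
    if s[i,4]>80: q=P[l==i]; print(s[i],ce[i].round(1),q.mean(0).round(4),rel(T,q.mean(0)))
for n,uv in [("bar",(345,206)),("sq",(279,238)),("rd",(217,273))]:
    p=ray(c,uv,.036)[0]; print(n,p.round(4),rel(T,p),P[uv[1],uv[0]].round(3))
```

```text
[329 184  33  46 733] [345.2 206.7] [ 0.489  -0.2434  0.0353] [ 0.24  4.85 10.67]
[ 258  219   44   38 1101] [279.7 239.7] [ 0.4933 -0.298   0.0353] [-2.35  0.02 10.67]
[201 256  34  34 863] [217.3 272.8] [ 0.499  -0.3536  0.0352] [-5.11 -4.84 10.68]
bar [ 0.4881 -0.2434  0.036 ] [ 0.32  4.81 10.6 ] [ 0.488 -0.243  0.036]
sq [ 0.4915 -0.2978  0.036 ] [-2.18 -0.03 10.6 ] [ 0.492 -0.298  0.036]
rd [ 0.4987 -0.3536  0.036 ] [-5.08 -4.85 10.6 ] [ 0.499 -0.354  0.035]
```

```bash
python3 -m handwheel '[[[-1,-2.35,0,6,0,0,0],[-1,-2.35,0,9.6,0,0,0],[-1,-2.35,0,10.4,0,0,0],[-1,-2.35,0,11.1,0,0,0],[-1,-2.35,0,11.2,0,0,0],[-1,-2.35,0,11.2,0,0,0]]]'
python3 - <<'E'
from h import *
T=tool(); print(T[:3,3].round(4), status.get_obs()["wrist_force"].round(2))
for p in [(.489,-.2434,.036),(.4935,-.298,.036),(.499,-.3536,.036)]: print(rel(T,p))
E
```

```text
time_s: 3.08
eef_pos: [0.4938, -0.2992, 0.0312]
eef_rot: [0.001, 0.206, 0.979, -0.0]
wrist_force: [-1.5, 4.2, 5.2]
opening: -0.005
grasp_force: 2.4
[ 0.4938 -0.2992  0.0312] [-1.51  4.24  5.22]
[ 2.68  4.91 -0.48]
[ 0.07  0.1  -0.48]
[-2.67 -4.77 -0.47]
```

```bash
python3 -m handwheel '[[[-1,0,0,-2.5,0,0,0],[-1,1.3,2.4,-3,0,0,0],[-1,2.6,4.85,-2.5,0,0,0],[-1,2.6,4.85,-1.2,0,0,0],[-1,2.6,4.85,-0.4,0,0,0],[-1,2.6,4.85,0,0,0,0],[-1,2.6,4.85,0.05,0,0,0],[-1,2.6,4.85,0.05,0,0,0]]]'; python3 -m handwheel '[[[-1,0,0,-2.5,0,0,0],[-1,-2.6,-4.8,-3,0,0,0],[-1,-5.3,-9.65,-2.5,0,0,0],[-1,-5.3,-9.65,-1.2,0,0,0],[-1,-5.3,-9.65,-0.4,0,0,0],[-1,-5.3,-9.65,0,0,0,0],[-1,-5.3,-9.65,0.05,0,0,0],[-1,-5.3,-9.65,0.05,0,0,0]]]'
```

```text
time_s: 4.08
eef_pos: [0.489, -0.2449, 0.0307]
eef_rot: [0.0, 0.206, 0.979, 0.0]
wrist_force: [-4.6, 5.6, 19.7]
opening: -0.002
grasp_force: 9.9
time_s: 5.08
eef_pos: [0.4975, -0.3542, 0.0307]
eef_rot: [-0.001, 0.205, 0.979, -0.001]
wrist_force: [-10.5, 1.4, 19.0]
opening: -0.003
grasp_force: 9.9
```

```bash
python3 -m handwheel '[[[-1,0,0,-5,0,0,0],[-1,0.5,2,-10,0,0,0],[-1,1.2,6,-14,0,0,0],[-1,2.4,10.5,-17.5,0,0,0],[-1,3.6,15.5,-20,0,0,0],[-1,5,21,-21,0,0,0],[-1,6.4,27,-21,0,0,0],[-1,7.8,33,-21,0,0,0],[-1,9.1,38.5,-21,0,0,0],[-1,10,41.9,-21,0,0,0]]]' ; python3 -m handwheel '[[[-1,0,0,0,0,0,0],[-1,0,0,0,0,0,0]]]'
python3 - <<'E'
from h import *
import pickle
T=tool(); c=shot("wrist"); pickle.dump(c,open("hub.pkl","wb")); cv2.imwrite("pics/hub.png",c["frame"])
print(status.get_obs()["wrist_force"])
P=cloud(c); m=(abs(P[...,2]-.107)<.006)&(c["depth"]>0); m=m.astype(np.uint8); m[330:]=0
n,l,s,ce=cv2.connectedComponentsWithStats(m)
for i in range(1,n):
    if s[i,4]>300:
        q=P[l==i]; print(s[i],ce[i].round(1),q.mean(0).round(4))
        k,_=cv2.findContours((l==i).astype(np.uint8),0,1); (u,r)=cv2.minEnclosingCircle(max(k,key=len)); print(u,r,ray(c,u,.107))
E
```

```text
time_s: 6.32
eef_pos: [0.5743, 0.0739, 0.2375]
eef_rot: [-0.001, 0.204, 0.979, 0.0]
wrist_force: [-0.1, 0.2, -0.4]
opening: -0.002
grasp_force: 0.0
time_s: 6.58
eef_pos: [0.5747, 0.0703, 0.2377]
eef_rot: [-0.001, 0.205, 0.979, -0.0]
wrist_force: [-0.1, -0.7, -0.1]
opening: 0.003
grasp_force: 0.0
[ 0.73650072  0.12827571 -0.06694822]
[ 248  213   76   60 2695] [286.5 240.4] [0.6085 0.0621 0.1066]
(285.3953552246094, 249.62791442871094) 37.77933883666992 [[0.61538546 0.05804089 0.107     ]]
[543 236  17  73 531] [553.4 264.1] [0.7199 0.2616 0.1062]
(559.0, 272.0) 36.000099182128906 [[0.72834399 0.26408337 0.107     ]]
```

View pics/hub.png

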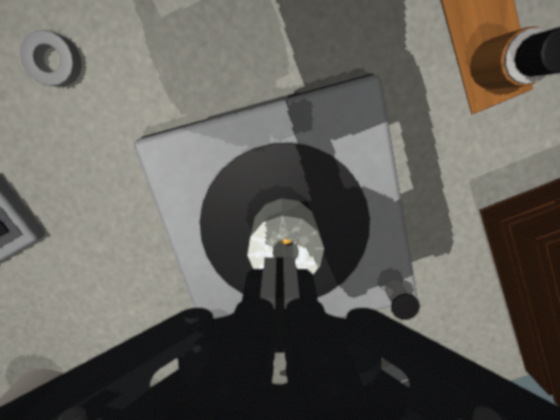

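The hub's bright top is at (286,245), with the bore and its orange plunger at (286,242), partly hidden by the fingertips. I'll shift the tool so the hub clears them.

```bash
python3 -m handwheel '[[[-1,-5.5,0,0,0,0,0],[-1,-5.5,0,0,0,0,0],[-1,-5.5,0,0,0,0,0]]]'
python3 - <<'E'
from h import *
import pickle
T=tool(); c=shot("wrist"); pickle.dump(c,open("hub.pkl","wb"))
P=cloud(c); m=(abs(P[...,2]-.107)<.006)&(c["depth"]>0); m=m.astype(np.uint8); m[330:]=0
n,l,s,ce=cv2.connectedComponentsWithStats(m)
for i in range(1,n):
    if s[i,4]>1500:
        k,_=cv2.findContours((l==i).astype(np.uint8),0,1); k=max(k,key=len)
        q=ray(c,cv2.convexHull(k)[:,0],.107)[:,:2].astype(np.float32); (e,r)=cv2.minEnclosingCircle(q*1000); print(s[i],e,r)
u,v=[int(x) for x in ce[1:][s[1:,4].argmax()]]; print(u,v)
cv2.imwrite("pics/hub2.png",cv2.resize(c["frame"][v-60:v+60,u-80:u+80],(800,600),interpolation=cv2.INTER_CUBIC)); print("crop org",u-80,v-60)
E
```

```text
time_s: 7.0
eef_pos: [0.6253, 0.0468, 0.2378]
eef_rot: [-0.001, 0.207, 0.978, -0.0]
wrist_force: [-1.0, 0.9, -0.2]
opening: -0.002
grasp_force: 0.0
[ 247  145   81   80 4191] (616.3609008789062, 57.6032829284668) 32.20941162109375
286 184
crop org 206 124
```

View pics/hub2.png

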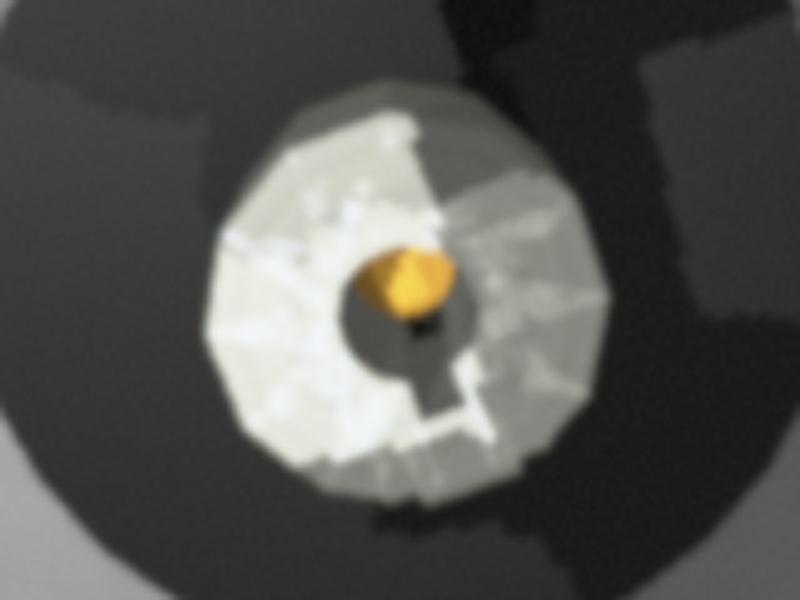

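The crop shows the bore centred at about crop (408,315). The keyway slot points down and slightly right, ending at about crop (445,411).

Run:
```python
from h import *
import pickle
c=pickle.load(open("hub.pkl","rb")); T=tool()
g=cv2.cvtColor(c["frame"],cv2.COLOR_BGR2GRAY)
P=cloud(c)
b,k,a1,a2=[ray(c,(206+u/5-.4,124+v/5-.4),.107)[0] for u,v in [(408,315),(445,411),(422,418),(468,403)]]
print("bore",b.round(4),"slot end",k.round(4),np.linalg.norm(k-b),np.linalg.norm(a1-a2)); h=np.array([.6164,.0576,.107])
for o in (b,h): d=k-o; print("yaw",np.degrees(np.arctan2(d[1],d[0])))
# bore+slot from depth: below top inside hub
m=((np.hypot(P[...,0]-h[0],P[...,1]-h[1])<.026)&(P[...,2]<.101)&(c["depth"]>0)).astype(np.uint8)
# use pixel rays onto top plane for shape
q=ray(c,np.argwhere(m)[:,::-1],.107)[:,:2]; r=np.hypot(*(q-h[:2]).T); q=q[r<.022]
print(len(q),q.mean(0))
w=q-h[:2]; r=np.hypot(*w.T); s=w[(r>.0125)&(r<.019)]; print(len(s),np.degrees(np.arctan2(*s.mean(0)[::-1])),s.mean(0))
bb=w[r<.0125]; print(bb.mean(0), "yaw tool x",np.degrees(np.arctan2(T[1,0],T[0,0])))
```

```text
bore [0.617  0.0574 0.107 ] slot end [0.634  0.0566 0.107 ] 0.016986690553145927 0.007816427950289556
yaw -2.9043382765717474
yaw -3.344066608712273
617 [0.61751208 0.05769022]
45 -2.4002005661826127 [ 0.01423222 -0.00059656]
[7.99010866e-05 1.44253614e-04] yaw tool x 156.1680366866042
```

```bash
python3 -m handwheel '[[[1,5,3,0,0,0,0],[1,10,6,0,0,0,0],[1,15,9,0,0,0,0],[1,20,12.2,0,0,0,0],[1,24,14.7,0,0,0,0],[1,25.6,15.7,0,0,0,0],[1,25.6,15.7,0,0,0,0],[1,25.6,15.7,0,0,0,0]]]'
python3 - <<'E'
from h import *
import pickle
T=tool(); c=shot("wrist"); pickle.dump(c,open("sp.pkl","wb")); cv2.imwrite("pics/sp.png",c["frame"])
P=cloud(c)
m=((abs(P[...,2]-.094)<.006)&(c["depth"]>0)&(P[...,0]<.5)&(P[...,1]<.34)).astype(np.uint8)
n,l,s,ce=cv2.connectedComponentsWithStats(m)
for i in range(1,n):
    if s[i,4]>200:
        k,_=cv2.findContours((l==i).astype(np.uint8),0,1); k=max(k,key=len)
        q=P[l==i]; z=q[:,2].mean(); w=(ray(c,k[:,0],.094)[:,:2]*1000).astype(np.float32); print(s[i],ce[i].round(1),z,cv2.minAreaRect(w))
E
```

```text
time_s: 8.05
eef_pos: [0.4556, 0.2937, 0.2385]
eef_rot: [0.0, 0.206, 0.978, -0.0]
wrist_force: [-0.4, -0.6, -0.4]
opening: 1.002
grasp_force: 0.0
[ 276  137   28   57 1073] [289.6 164.9] 0.0934715394602552 ((435.1077575683594, 311.9361572265625), (15.95815658569336, 45.840126037597656), 56.22844696044922)
```

View pics/sp.png

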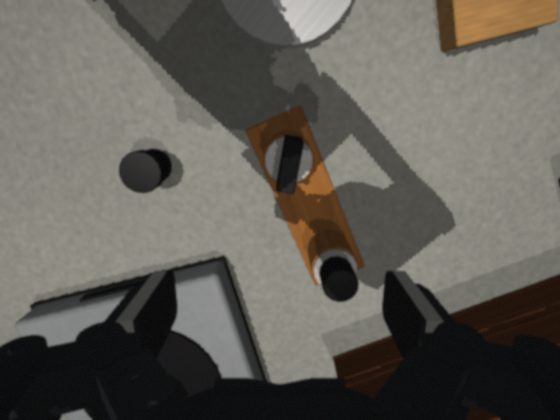

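The bar grip runs from about (297,138) to (284,190) in the rack's upper well. The knob spindle is at (338,275), the loupe at (142,170) and the can at (290,10). Next I need the pointer tab.

Run:
```python
from h import *
import pickle
c=pickle.load(open("sp.pkl","rb"))
f=np.clip(c["frame"][115:205,230:350].astype(float)*1.6,0,255).astype(np.uint8)
cv2.imwrite("pics/sp2.png",cv2.resize(f,(800,600),interpolation=cv2.INTER_CUBIC))
```

```text
(no output)
```

View pics/sp2.png

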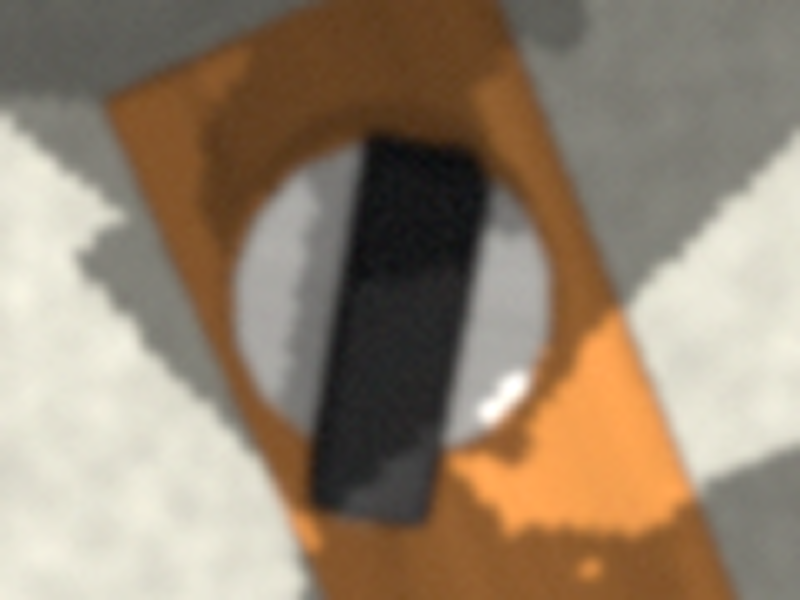

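```bash
python3 -m handwheel '[[[1,-5.5,0,0,0,0,10],[1,-6,0,0,0,0,10],[1,-6,0,0,0,0,10],[1,-6,0,0,0,0,10]]]'
python3 - <<'E'
from h import *
import pickle
T=tool(); c=shot("wrist"); pickle.dump(c,open("sp.pkl","wb"))
print(status.get_obs()["q"].round(3))
P=cloud(c)
m=((abs(P[...,2]-.094)<.006)&(c["depth"]>0)&(P[...,0]<.5)&(P[...,1]<.34)).astype(np.uint8)
n,l,s,ce=cv2.connectedComponentsWithStats(m); i=1+s[1:,4].argmax()
k,_=cv2.findContours((l==i).astype(np.uint8),0,1); k=max(k,key=len)
w=(ray(c,k[:,0],.094)[:,:2]*1000).astype(np.float32); r=cv2.minAreaRect(w); print(s[i],P[l==i][:,2].mean(),r)
p=[r[0][0]/1e3,r[0][1]/1e3,.079]; print("tool yaw",np.degrees(np.arctan2(T[1,0],T[0,0])),"to grip",rel(T,p))
u,v=ce[i].astype(int); u0=u-60;v0=max(0,v-35)
f=np.clip(c["frame"][v0:v0+90,u0:u0+120].astype(float)*1.6,0,255).astype(np.uint8)
cv2.imwrite("pics/sp3.png",cv2.resize(f,(800,600),interpolation=cv2.INTER_CUBIC))
E
```

```text
time_s: 8.6
eef_pos: [0.5092, 0.2704, 0.2381]
eef_rot: [-0.0, 0.29, 0.957, -0.0]
wrist_force: [0.4, 0.9, 0.6]
opening: 1.003
grasp_force: 0.0
[ 0.283  0.179  1.595  0.     1.368 -0.7  ]
[ 261   60   21   62 1271] 0.09346408009467676 ((435.64471435546875, 311.73828125), (15.557316780090332, 44.60507583618164), 56.32802200317383)
tool yaw 146.25424677388926 to grip [ 8.4  -0.64 15.91]
```

View pics/sp3.png

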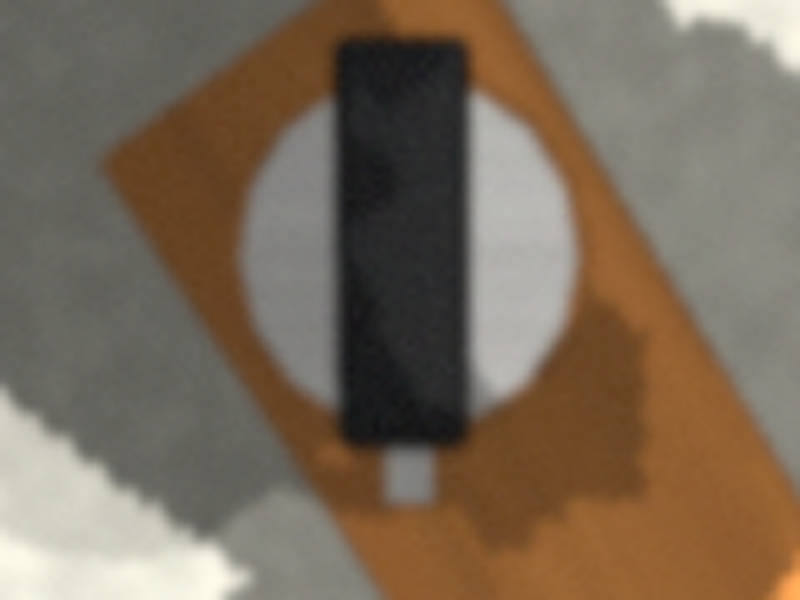

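The tab shows below the bar at crop (410,475), so the spindle's +x points along −tool x. The yaw is about −34°, and the tool is already aligned with the bar.

```bash
python3 -m handwheel '[[[1,4.5,-0.4,3,0,0,0],[1,8.4,-0.64,6,0,0,0],[1,8.4,-0.64,10,0,0,0],[1,8.4,-0.64,14,0,0,0],[1,8.4,-0.64,16.5,0,0,0],[1,8.4,-0.64,17.2,0,0,0],[1,8.4,-0.64,17.2,0,0,0],[-1,8.4,-0.64,17.2,0,0,0],[-1,8.4,-0.64,17.2,0,0,0],[-1,8.4,-0.64,17.2,0,0,0]]]'; python3 -m handwheel '[[[-1,0,0,0,0,0,0],[-1,0,0,0,0,0,0],[-1,0,0,0,0,0,0],[-1,0,0,0,0,0,0]]]'
```

```text
time_s: 9.9
eef_pos: [0.4368, 0.3121, 0.067]
eef_rot: [0.0, 0.29, 0.957, 0.0]
wrist_force: [0.4, 0.6, -1.1]
opening: 0.377
grasp_force: 0.0
time_s: 10.4
eef_pos: [0.4367, 0.312, 0.0668]
eef_rot: [0.0, 0.29, 0.957, 0.0]
wrist_force: [-2.1, -0.4, 5.0]
opening: 0.177
grasp_force: 59.4
```

```bash
python3 -m handwheel '[[[-1,0,0,-1,0,0,0],[-1,0,0,-3,0,0,0],[-1,0,0,-6,0,0,0],[-1,0,0,-9.5,0,0,0],[-1,0,0,-12.5,0,0,0],[-1,0,0,-13.5,0,0,0],[-1,0,0,-13.5,0,0,0]]]'; python3 -m handwheel '[[[-1,-3,-1.1,0,0,0,-4],[-1,-8,-3,0,0,0,-10],[-1,-13,-5,0,0,0,-17],[-1,-18,-7,0,0,0,-24],[-1,-23,-9,0,0,0,-29],[-1,-27,-10.5,0,0,0,-31],[-1,-29.2,-11.1,0,0,0,-31],[-1,-29.2,-11.1,0,0,0,-31],[-1,-29.2,-11.1,0,0,0,-31],[-1,-29.2,-11.1,0,0,0,-31]]]'
python3 - <<'E'
from h import *
import pickle
T=tool(); print(T.round(4)); print("yaw",np.degrees(np.arctan2(T[1,0],T[0,0])),"bore",rel(T,(.6168,.0575,.107)))
c=shot("wrist"); pickle.dump(c,open("h2.pkl","wb")); 
f=np.clip(c["frame"].astype(float)*1.4,0,255).astype(np.uint8); cv2.imwrite("pics/h2.png",f)
E
```

```text
time_s: 11.28
eef_pos: [0.4362, 0.3119, 0.2011]
eef_rot: [0.0, 0.29, 0.957, 0.0]
wrist_force: [-1.4, 0.5, -3.2]
opening: 0.172
grasp_force: 58.7
time_s: 12.52
eef_pos: [0.6166, 0.0587, 0.201]
eef_rot: [-0.0, 0.023, 1.0, 0.0]
wrist_force: [-0.8, -0.3, -2.7]
opening: 0.175
grasp_force: 58.7
[[-9.989e-01  4.680e-02 -8.000e-04  6.166e-01]
 [ 4.680e-02  9.989e-01  4.000e-04  5.870e-02]
 [ 8.000e-04  3.000e-04 -1.000e+00  2.010e-01]
 [ 0.000e+00  0.000e+00  0.000e+00  1.000e+00]]
yaw 177.31961506839895 bore [-0.03 -0.12  9.4 ]
```

View pics/h2.png

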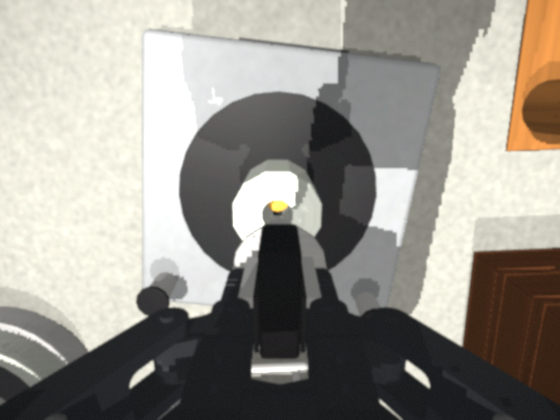

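The hub's bore is at (279,212), right behind the held spindle, whose grip tops out at (280,228). The alignment looks right, so I'll do a fine shift and start lowering.

```bash
python3 -m handwheel '[[[-1,-0.1,-0.12,1,0,0,0],[-1,-0.1,-0.12,2.5,0,0,0],[-1,-0.1,-0.12,3,0,0,0],[-1,-0.1,-0.12,3.3,0,0,0],[-1,-0.1,-0.12,3.6,0,0,0],[-1,-0.1,-0.12,3.9,0,0,0],[-1,-0.1,-0.12,4.2,0,0,0],[-1,-0.1,-0.12,4.5,0,0,0],[-1,-0.1,-0.12,4.5,0,0,0]]]'; python3 -c "
from h import *; o=status.get_obs(); T=tool(); print(o['wrist_force'],o['torque'],T[:3,:3].T@o['wrist_force'],rel(T,(.6168,.0575,.107)))"
```

```text
time_s: 13.7
eef_pos: [0.6181, 0.0561, 0.1559]
eef_rot: [-0.0, 0.024, 1.0, 0.0]
wrist_force: [-0.6, 0.6, -2.6]
opening: 0.176
grasp_force: 58.8
[-0.6074452   0.64477473 -2.55359804] [ 0.10383185  0.10988916 -0.02085963] [0.63653107 0.61459735 2.55395484] [0.14 0.13 4.89]
```

```bash
python3 -m handwheel '[[[-1,0,0,0.3,0,0,0],[-1,0,0,0.6,0,0,0],[-1,0,0,0.9,0,0,0],[-1,0,0,1.1,0,0,0],[-1,0,0,1.3,0,0,0],[-1,0,0,1.3,0,0,0]]]'; python3 -c "
from h import *; o=status.get_obs(); T=tool(); print(o['wrist_force'],o['torque'],T[:3,:3].T@o['wrist_force'],rel(T,(.6168,.0575,.107)))"
```

```text
time_s: 14.45
eef_pos: [0.6182, 0.0561, 0.1429]
eef_rot: [-0.0, 0.024, 1.0, 0.0]
wrist_force: [-1.3, 1.7, -4.6]
opening: 0.175
grasp_force: 58.7
[-1.26835921  1.71889518 -4.58128773] [0.29217148 0.18700299 0.03728788] [1.34818018 1.65523678 4.58193566] [0.15 0.13 3.59]
```

```bash
python3 -m handwheel '[[[-1,0,0,0.4,0,0,0],[-1,0,0,0.8,0,0,0],[-1,0,0,1.2,0,0,0],[-1,0,0,1.6,0,0,0],[-1,0,0,1.9,0,0,0],[-1,0,0,2.2,0,0,0],[-1,0,0,2.4,0,0,0],[-1,0,0,2.5,0,0,0],[-1,0,0,2.5,0,0,0]]]'; python3 -c "
from h import *; o=status.get_obs(); T=tool(); print(o['wrist_force'],o['torque'],T[:3,:3].T@o['wrist_force'],rel(T,(.6168,.0575,.107)))"
```

```text
time_s: 15.58
eef_pos: [0.6185, 0.0562, 0.1198]
eef_rot: [0.0, 0.024, 1.0, -0.0]
wrist_force: [-6.6, 2.2, 9.8]
opening: 0.175
grasp_force: 60.7
[-6.55080845  2.17683889  9.84555263] [ 0.45525634  1.41201935 -0.01836129] [ 6.64443772  1.85943001 -9.8478725 ] [0.17 0.12 1.28]
```

```bash
python3 -m handwheel '[[[-1,0.08,0.08,0.1,0,0,0],[-1,0.08,0.08,0.2,0,0,0],[-1,0.08,0.08,0.3,0,0,0],[-1,0.08,0.08,0.4,0,0,0],[-1,0.08,0.08,0.4,0,0,0],[-1,0.08,0.08,0.4,0,0,0]]]'; python3 -c "
from h import *; o=status.get_obs(); T=tool(); print(o['wrist_force'],o['torque'],T[:3,:3].T@o['wrist_force'],rel(T,(.6168,.0575,.107)))"
```

```text
time_s: 16.32
eef_pos: [0.6184, 0.0563, 0.1178]
eef_rot: [0.001, 0.024, 1.0, -0.001]
wrist_force: [-11.1, 0.3, 19.0]
opening: 0.173
grasp_force: 62.2
[-11.11543573   0.30160894  19.03850546] [0.08629708 2.10521572 0.0125469 ] [ 11.07961689  -0.2562512  -19.06003658] [0.16 0.11 1.08]
```

```bash
python3 -m handwheel '[[[-1,0.1,0,0.1,0,0,0],[-1,0.1,0,0.2,0,0,0],[-1,0.1,0,0.2,0,0,0],[-1,0.1,0,0.2,0,0,0]]]'
python3 - <<'E'
from h import *
o=status.get_obs(); T=tool(); print(T.round(4),o['wrist_force'],o['torque'])
c=shot("wrist"); P=cloud(c); f=c["frame"]
cv2.imwrite("pics/end.png",np.clip(f.astype(float)*1.4,0,255).astype(np.uint8)[120:420])
for lo,hi in [(.100,.104),(.104,.107),(.107,.110),(.110,.113),(.113,.116),(.139,.143),(.143,.146),(.146,.149)]:
    m=(P[...,2]>lo)&(P[...,2]<hi)&(np.hypot(P[...,0]-.617,P[...,1]-.0575)<.033); print(lo,m.sum(), np.argwhere(m).mean(0).round() if m.any() else "")
E
```

```text
time_s: 16.82
eef_pos: [0.6184, 0.0563, 0.1178]
eef_rot: [0.002, 0.024, 1.0, -0.001]
wrist_force: [-13.7, 0.2, 28.4]
opening: 0.175
grasp_force: 63.5
[[-0.9988  0.0479  0.0044  0.6184]
 [ 0.0479  0.9989 -0.0016  0.0563]
 [-0.0045 -0.0014 -1.      0.1178]
 [ 0.      0.      0.      1.    ]] [-13.74357466   0.24519841  28.39437747] [0.09486156 2.5449114  0.02397007]
0.1 212 [205. 280.]
0.104 3032 [232. 283.]
0.107 1653 [235. 281.]
0.11 1118 [248. 280.]
0.113 78 [224. 279.]
0.139 549 [271. 280.]
0.143 4596 [302. 280.]
0.146 343 [294. 279.]
```

View pics/end.png

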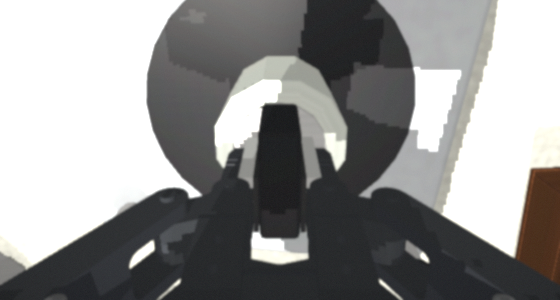

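The end view shows the collar seated on the hub, with the grip still held. The grip top reads 0.143–0.146 m in the depth image, where 0.145 means home. Pushing 9 N harder moved nothing, so the spindle is on its stop and I'm handing in.

```bash
python3 -c "
from h import *; print(ctrl.hand_in())"
```

```text
the job is handed in; nothing more can be done
None
```

The job is handed in: the square, bar and round keys were each pressed fully down in that order, and the spindle is keyed into the hub, collar flush by my readings, still held by its grip and pressed home; the hand-in returned no verdict.

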